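# Rack the slide tray

### The job

Put the tray of microscope slides away in the drying rack: slide it, slides up, onto the one rail pair whose black key block sits on the side where the tray's leading corner is cut away. Push it gently, feeling for the adjustable back stop, until its leading edge is fully home against the stop, then let go and leave it resting on the rails. Do not ram the tray against the rack, and leave the jar, the small box and the dish where they are.

Things in the scene. Friction and masses are not known exactly. Their poses are not given: they have to be found in the camera images.
- rack: Open-topped drying rack of grey metal, fixed to the worktop, 150 (x) x 200 (y) x 110 (z) mm; origin on the worktop, x axis across (minus x is the side near the robot), +y pointing out of the open mouth; a tray goes in along -y. Three pairs of C-shaped steel rails, 100 mm long, one above the other; upper faces of their ledges at z = 24, 52 and 80 mm.
- rack_mouth (a point): Middle of the mouth of the lowest rail pair, level with its ledges: (0, 60, 24) mm from the rack's origin, axes as the rack's. Rails run from here 100 mm in; flared lips stand out 14 mm. Each channel is 114 mm across (x = -57 to +57) and 10 mm high above the ledge; ledges reach in to x = +-37 mm; the middle is open.
- rack_back (a point): Middle of the back stop's range, (0, -84, 24) mm from the rack's origin, axes as the rack's. The stop is an upright plate behind the rails, 60 mm wide, serving all three pairs, rigid and firmly clamped; its face stands anywhere from 14 mm nearer the mouth to 14 mm farther in than this point, elsewhere each time: not measured, find it by feel.
- key_low: Black block, 18 (x) x 14 (y) x 14 (z) mm, fixed to a rear upright of the rack at the lowest rail pair; origin at its centre, 4 mm above that pair's ledges and 61 mm from the rack's origin towards the closed end. It sits either at rack x = +54 mm (far side) or x = -54 mm (near side), and reaches 12 mm into the path of a tray's edge there.
- key_mid: Black block, 18 (x) x 14 (y) x 14 (z) mm, fixed to a rear upright of the rack at the middle rail pair; origin at its centre, 4 mm above that pair's ledges and 61 mm from the rack's origin towards the closed end. It sits either at rack x = +54 mm (far side) or x = -54 mm (near side), and reaches 12 mm into the path of a tray's edge there.
- key_high: Black block, 18 (x) x 14 (y) x 14 (z) mm, fixed to a rear upright of the rack at the highest rail pair; origin at its centre, 4 mm above that pair's ledges and 61 mm from the rack's origin towards the closed end. It sits either at rack x = +54 mm (far side) or x = -54 mm (near side), and reaches 12 mm into the path of a tray's edge there.
- tray: Flat steel tray with four glass slides fixed on top, 110 (x) x 130 (y) x 4 (z) mm, about 0.16 kg, lying flat; origin at the centre of the sheet's underside, z up. Its -y end leads into the rack, with the corner at -x cut away: 17 mm in x, 55 mm in y, ample for a key block. A block on the other side stops it 16 mm or more short. At the +y end a neck leads to an upright handle.
- tray_grip (a point): Centre of the tray's black upright handle grip, at (0, 145, 44) mm from the tray's origin, axes as the tray's; 42 mm tall. Its shank is 24 mm across x and 22 mm long in y, between two end flanges 36 (x) x 4 (y) mm that keep fingers from slipping along y (30 mm over the flanges). Home, it stays 50 mm or more outside the rack's mouth.
- tray_centre (a point): Centre of the tray's sheet, half-way through its thickness (2 mm above the tray's origin).
- tray_lead (a point): Middle of the tray's leading (-y) edge, half-way through its thickness: (0, -65, 2) mm from the tray's origin, axes as the tray's.
- cotton_jar: Clear lidded jar with cotton balls, 64 mm wide, 99 mm tall, origin under its centre; a bystander, leave it.
- film_box: Small cardboard box, 40 x 55 x 32 mm, origin under its centre; a bystander, leave it.
- petri_dish: Shallow round dish, 63 mm wide, 13 mm high, origin under its centre; a bystander, leave it.

How it is judged:
On the way, in this order (a step that is already met when the one before it is completed fails the run):
1. the tray's leading end is at least 25 mm inside the channel of the matching rail pair (((x of key_low in the frame of rack below 0 m and z of tray_centre in the frame of rack between 0.022 and 0.0325 m) or (x of key_mid in the frame of rack below 0 m and z of tray_centre in the frame of rack between 0.05 and 0.0605 m) or (x of key_high in the frame of rack below 0 m and z of tray_centre in the frame of rack between 0.078 and 0.0885 m)) and y of tray_lead in the frame of rack below 0.035 m and x of tray_lead in the frame of rack between -0.012 and 0.012 m), for 0.1 s.
2. the tray is home against the back stop (gap under 2.5 mm) on that rail pair (((x of key_low in the frame of rack below 0 m and z of tray_centre in the frame of rack between 0.0225 and 0.0285 m) or (x of key_mid in the frame of rack below 0 m and z of tray_centre in the frame of rack between 0.0505 and 0.0565 m) or (x of key_high in the frame of rack below 0 m and z of tray_centre in the frame of rack between 0.0785 and 0.0845 m)) and y of back_stop_c0 in the frame of tray_lead above -0.0055 m and angle between the y axis of tray and the y axis of rack, either way round below 0.07 rad and angle between tray's own z axis and vertical below 0.06 rad and x of tray_lead in the frame of rack between -0.012 and 0.012 m), for 0.2 s.
At the end, for the whole second after the job is handed in: The tray lies in the rail pair whose key block is on the near side, sheet within about 4 mm of resting on its ledges, leading edge within 2.5 mm of the back stop, square to the rack within 0.07 rad, level within 0.06 rad, at rest (all of step 2 and linear speed of tray below 0.01 m/s); the robot touches nothing.
It fails at once if the tray is pressed against the rack or its stop with more than 25 N (contact force between tray and rack above 25 N).
It fails at once if the tray is pressed against a key block with more than 25 N (contact force between tray and key_low above 25 N or contact force between tray and key_mid above 25 N or contact force between tray and key_high above 25 N).
It fails at once if the robot strikes the rack with more than 20 N (contact force between any of the arm, the fingers and rack above 20 N).
It fails at once if the jar, the small box or the dish is moved by more than 15 mm (distance of any of cotton_jar, film_box, petri_dish from where it was at the start of the episode above 0.015 m).
It also fails if it takes over 51 s, if anything falls off the work surface, if the arm or the gripper's body presses on something with over 40 N, if the wrist force passes 120 N, or if a joint passes its speed limit or range.

### The arm

A 7-joint arm with a two-finger parallel gripper is mounted at the origin on a cart in front of the work surface, level with it; the furniture and walls round the work are solid. World frame = base frame: x ahead of the robot, y to its left, z up, the work surface at z = 0. Lengths are in m, angles in rad, forces in N, time in s.
With the tool pointing down it reaches from about 0.4 to 0.85 m from the base axis. Payload 10.4 kg.
Tool frame: the origin (TCP) lies midway between the tips of the shut fingers; the grasp point (between the pads) lies 19 mm behind it; z points along the fingers, y is the direction in which the jaws open and shut (so a half turn about z gives the same grasp; the last joint's range is limited). The gripper opens to 85 mm and grips with 20 to 120 N. Pads are 22 mm wide; open, the fingers measure 114 mm over their backs; the gripper's body (76 mm by 85 mm) begins 54 mm behind the grasp point. The pads swing forward as they close: fully open they stand 13 mm farther back than shut.
Start: joints at [1.237, 0.332, -0.065, 1.46, 0.022, 1.35, -0.088], TCP at [0.191, -0.595, 0.231] pointing down, gripper open.
Joint ranges: [-2.6, 2.6], [-0.5, 2.12], [-1.47, 1.34], [0.16, 2.42], [-1.27, 4.41], [0.06, 2.06], [-2.6, 2.6]. Speed limits (rad/s): [2.22, 2.22, 2.79, 2.79, 3.14, 3.14, 3.14].

### API

Orientations are given as a unit quaternion [x, y, z, w].
In Python, from workcell import manip, viewer gives the robot as it stands.
- The arm moves only by the tool move_arm, never from a script. Its argument "deltas" is a list of rows, each a list of 7 numbers: the shift along the tool's x, y, z in m, then the turn, a rotation vector about the tool's x, y, z in degrees, then the opening, from -1 (shut) to 1 (fully open). In form: [[dx, dy, dz, wx, wy, wz, gripper], ...]. A call has 1 to 10 rows; each row shifts and turns the commanded pose from where the row before left it, along the tool's axes as they then stand; what a row does not reach is not made up. A row lasts 1/8 s, in which the tool goes at most 62.5 mm and 10.7 degrees, less where a joint would pass 70% of its speed; a pose out of reach is approached as far as the arm can. A call with a gripper value outside its range is refused whole. The fingers move at their own pace and stop on an object; "force" is the grip in N (left out, the last holds). Time passes only in rows, so rows that do not move let the fingers close. It gives the time, the measured TCP pose, the force and the opening at its end, in the units of the state.
- manip.get_obs(): the state, without advancing time (a new reading comes with each control period).
- viewer.camera(name): name is "scene" or "top" or "wrist"; returns (picture, depth): 400x640x3 uint8, red, green, blue; 400x640 float32, m along the optical axis (not along the pixel's ray), 0 where there is no reading.
- viewer.calibration(name): a dict with "fx", "fy", "cx", "cy" (pixels), "dist" ([k1, k2, p1, p2, k3] as OpenCV has them; the pictures are not rectified), "R" (3x3) and "t" (3): a world point X has camera coordinates R X + t; the wrist camera has in their place "T_tool_cam" (4x4, takes a point from camera to tool coordinates, whose origin is the TCP and whose axes are the flange's). Camera axes: x right, y down, z forward; pixel columns grow to the right and rows downward; lengths in m; the calibration is good to about 2 mm. A picture is of the moment at which its call begins: read the wrist's pose just before it. calibration takes no time and is no camera call.
- manip.hand_in(): hands the job in, once; it reports no verdict.
The state is a dict: "clock": time; "joint_pos": joint angles; "joint_velocities": joint speeds; "tau": joint torques, N m; "position": TCP position; "ee_rot": TCP orientation; "ft_force": force on the tool from outside, world axes, zero at the start; "torque": the same for the moment, N m; "grip_width": opening from 0.0 (shut) to 1.0 (fully open).
Only numpy, scipy, OpenCV 4.12 (cv2) and the standard library are available. Lean on these libraries where they do the work, as an engineer would, in place of code of your own. Each camera call takes 0.05 s, during which the arm holds its last target.

## Working session

There is one attempt and no reset: what is moved stays moved. The work goes in short steps, Python scripts to look and compute and a tool call to move; the robot and the scene stay as the last step left them, time stands still between calls to the robot, and variables do not carry over. Pictures are saved under pics/ and viewed, and the job is handed in when it is done.

Besides the shell and the picture viewer there is one more tool, called after "Request:" as name([rows], argument=value, ...), one row to a line, values as JSON. move_arm: Moves the arm, as the interface text tells. Its arguments: {"type":"object","properties":{"deltas":{"type":"array"},"force":{"type":"number"}},"required":["deltas"]}

```bash
ls; mkdir -p pics; python3 - <<'E'
from workcell import manip, viewer
import cv2,numpy as np
print(manip.get_obs())
for n in ["scene","top"]:
    p,d=viewer.camera(n)
    cv2.imwrite(f"pics/{n}0.png",p[:,:,::-1]); np.save(f"pics/{n}0.npy",d)
    print(n,viewer.calibration(n))
print(viewer.calibration("wrist"))
E
```

```text
pics
{'clock': 0.0, 'joint_pos': array([ 1.23736674,  0.33287348, -0.06476305,  1.46094557,  0.02158624,
        1.34991614, -0.08854423]), 'joint_velocities': array([ 0.00167322,  0.0005091 ,  0.0020895 ,  0.00055104, -0.00046973,
       -0.00013704,  0.00185816]), 'tau': array([-1.18848020e-04, -6.25440860e+01,  4.94519121e-02, -3.91611958e+01,
        1.63180690e-02,  9.99002892e-03,  2.59409381e-05]), 'position': array([ 0.19107207, -0.59467229,  0.23051306]), 'ee_rot': array([ 9.87944564e-01,  1.54806381e-01, -1.28897045e-04, -7.12162269e-04]), 'ft_force': array([ 0.22167752,  0.45985217, -0.63853031]), 'torque': array([-0.07612769, -0.01535972,  0.00708401]), 'grip_width': 0.9999441952627747}
scene {'fx': 489.1622527398805, 'fy': 489.1622527398805, 'cx': 313.50073692721503, 'cy': 198.90306802350239, 'dist': array([-0.12048375,  0.        ,  0.        ,  0.        ,  0.        ]), 'R': array([[-7.61206748e-01, -6.48509267e-01,  1.29295851e-04],
       [-4.65057543e-01,  5.45735937e-01, -6.97060808e-01],
       [ 4.51979832e-01, -5.30667520e-01, -7.17012004e-01]]), 't': array([0.
[... 268 characters left out ...]
89146],
       [-0.98394529, -0.01118413, -0.1781196 ],
       [ 0.17774737,  0.0283343 , -0.98366816]]), 't': array([-0.04409142,  0.5511945 ,  1.21209818])}
{'fx': 302.61395140586774, 'fy': 302.61395140586774, 'cx': 317.6246780849525, 'cy': 199.26186092786702, 'dist': array([-0.02148196,  0.        ,  0.        ,  0.        ,  0.        ]), 'T_tool_cam': array([[ 1.83352461e-03, -9.50356854e-01, -3.11156695e-01,
         8.04627688e-02],
       [ 9.99997879e-01,  1.45059047e-03,  1.46209974e-03,
        -8.54713396e-04],
       [-9.38155570e-04, -3.11158716e-01,  9.50357498e-01,
        -1.43963005e-01],
       [ 0.00000000e+00,  0.00000000e+00,  0.00000000e+00,
         1.00000000e+00]])}
```

View pics/scene0.png

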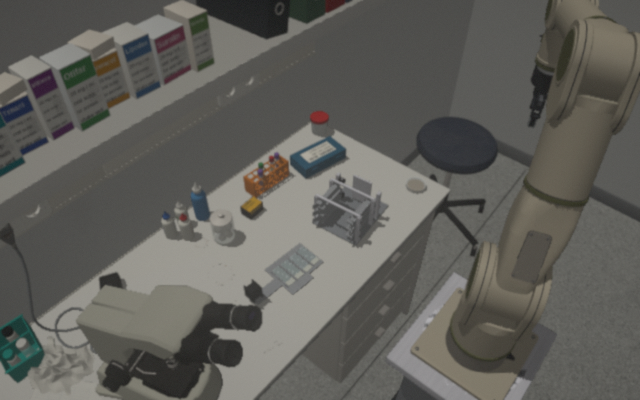

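View pics/top0.png

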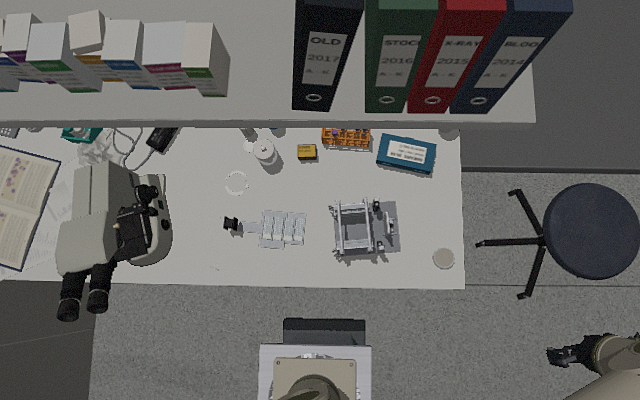

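```bash
python3 - <<'E'
import cv2,numpy as np
a=cv2.imread("pics/top0.png");b=cv2.imread("pics/scene0.png")
cv2.imwrite("pics/top0c.png",cv2.resize(a[180:280,210:410],None,fx=4,fy=4,interpolation=cv2.INTER_CUBIC))
cv2.imwrite("pics/scene0c.png",cv2.resize(b[160:310,240:400],None,fx=4,fy=4,interpolation=cv2.INTER_CUBIC))
E
```

```text
(no output)
```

View pics/top0c.png

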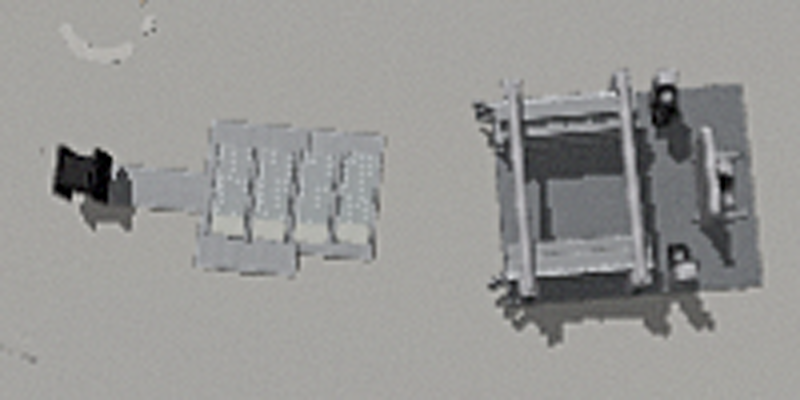

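View pics/scene0c.png

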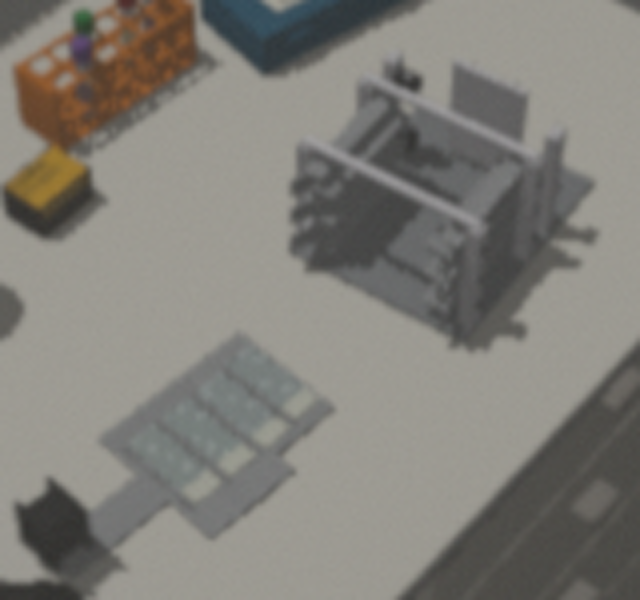

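```bash
cat > h.py <<'E'
import cv2,numpy as np
from workcell import manip, viewer
from scipy.spatial.transform import Rotation as Ro
def cam(n,pos=None,rot=None):
    c=viewer.calibration(n); K=np.array([[c['fx'],0,c['cx']],[0,c['fy'],c['cy']],[0,0,1]])
    if n=='wrist':
        T=np.eye(4);T[:3,:3]=Ro.from_quat(rot).as_matrix();T[:3,3]=pos
        M=np.linalg.inv(T@c['T_tool_cam']); return K,c['dist'],M[:3,:3],M[:3,3]
    return K,c['dist'],c['R'],c['t']
def ray(C,uv):
    K,d,R,t=C
    p=cv2.undistortPoints(np.array(uv,float).reshape(-1,1,2),K,d).reshape(-1,2)
    r=np.c_[p,np.ones(len(p))]@R
    return -R.T@t, r, 
def onz(C,uv,z):
    o,r=ray(C,uv); s=(z-o[2])/r[:,2]; return o+s[:,None]*r
def cloud(C,d):
    v,u=np.mgrid[0:400,0:640]; uv=np.c_[u.ravel(),v.ravel()]
    o,r=ray(C,uv); P=o+r*d.ravel()[:,None]; P[d.ravel()<=0]=np.nan
    return P.reshape(400,640,3)
def proj(C,X):
    K,d,R,t=C
    return cv2.projectPoints(np.array(X,float).reshape(-1,3),cv2.Rodrigues(R)[0],t,K,d)[0].reshape(-1,2)
E
python3 - <<'E'
from h import *
np.set_printoptions(precision=4,suppress=True)
C=cam('top')
f=lambda L:np.array([[210+(u+.5)/4-.5,180+(v+.5)/4-.5] for u,v in L])
print("tray",onz(C,f([(212,122),(384,134),(195,268),(296,275),(298,255),(375,260)]),.004))
print("base",onz(C,f([(745,84),(763,288)]),.003))
print("handle top",onz(C,f([(82,173)]),.065))
d=np.load('pics/top0.npy'); P=cloud(C,d)
q=P[180:280,210:410]
print('table z',np.nanmedian(P[240:270,290:310,2]), np.nanmedian(P[222:230,270:300,2]))
m=(P[...,2]>.085)&(P[...,2]<.13)&(P[...,1]<.05)&(P[...,0]<.75)&(P[...,1]>-.4)
s=P[m]; print(len(s),s.min(0),s.max(0))
h=(P[...,2]>.045)&(P[...,2]<.085)&(P[...,1]>.15)&(P[...,1]<.35)&(P[...,0]<.65)&(P[...,0]>.4)
s=P[h]; print(len(s),s.min(0),s.max(0),s.mean(0))
m=(P[...,2]>.085)&(P[...,2]<.13)&(P[...,0]<.7)&(P[...,0]>.4)&(P[...,1]<.0)
for i in range(180,280,4):
    print(i,' '.join('%3d'%(1000*z) if z==z else ' --' for z in P[i,325:405:3,2]))
E
```

```text
tray [[0.5369 0.1635 0.004 ]
 [0.5294 0.0346 0.004 ]
 [0.4278 0.1715 0.004 ]
 [0.4238 0.0967 0.004 ]
 [0.4385 0.0957 0.004 ]
 [0.4357 0.0388 0.004 ]]
base [[ 0.5704 -0.2334  0.003 ]
 [ 0.4192 -0.2449  0.003 ]]
handle top [[0.4891 0.2437 0.065 ]]
table z 0.0007501749640237421 0.00574454882857911
1010 [ 0.0286 -0.2017  0.085 ] [0.5616 0.0482 0.13  ]
134 [0.4711 0.232  0.0451] [0.5088 0.2641 0.0709] [0.4892 0.2466 0.0625]
180  -3   0  -2  -2   0   0   3  -2  -2  -2  -2   2   0   0   0   2   4   0   7   0  -1  -2  -4   0  -4   3   0
184   2   0   1  -1   0   0   1   2   2   1  -2  -3  -2   2   1   1  -1  -2   0   3  -3   0  -1   0  -1  -1   0
188  -1   0   0   0  -1  -3  -4   2  -1   2  -1   0   3   2   3   0   0   4   2   1  -2   0   2   2   5   4   0
192   5  -1   2  -1  -1   1   3  -5  -2  -2   1   5  -4   0   2   1  -3   4  -1   1   1   0   0   0   0   3   0
196   4   2   0  -2   3  -3  -1   2  -1  -2   0   6   1   0   0   5   1   0   0   1   2  -3   4   3   1  -1   0
200   1   0   2   0 102  -1   0   0   0  -2   1   6   3 108 104   0  71 102 106  -1  -1   3   0   0   0   0  -1
204  
[... 1422 characters left out ...]
   6   5   4   0   0   4   2
256   2   4   5   1   8   5   1   0   2   1   6   3  -1   0   1   6  -2   2   1  -1   3  -2   1   1   1   2  -1
260   7   5   0  -1   1   0   4   2  -1  -2  -1   1   0   2  -3   2   2  -2   3   0   0   0   0   1   0  -3   0
264  -2  -1   1  -1  -1   1   6  -4   1   3  -5  -1  -7  -4   0   2   1   1  -1  -3   1   2   3  -1   0   2   0
268   0   1  -3   1   0  -1  -5   0   0  -1   1   0   1   0  -1   3   0   0  -1   0   2  -3   1  -2   2   0  -2
272   1  -1   2   3  -1  -1  -3   3   1   0  -1   0   8   2   2   2  -1  -1   0   6   1  -2  -1   5   1  -3   1
276   2   1   0  -4   3   7   0   1   1   2   3   0  -2  -3  -1  -5   0   1   3   0   1   0   0   0   0  -1  -1
```

Request:
move_arm([
  [0.02, -0.017, 0, 0, 0, 0, 1],
  [0.038, -0.032, 0, 0, 0, 0, 1],
  [0.038, -0.032, 0, 0, 0, 0, 1],
  [0.038, -0.032, 0, 0, 0, 0, 1],
  [0.038, -0.032, -0.004, 0, 0, 0, 1],
  [0.038, -0.032, -0.004, 0, 0, 0, 1],
  [0.038, -0.032, -0.004, 0, 0, 0, 1],
  [0.038, -0.032, -0.004, 0, 0, 0, 1],
  [0.038, -0.032, 0, 0, 0, 0, 1],
  [0.038, -0.032, 0, 0, 0, 0, 1],
])

```text
clock: 1.35
position: [0.443, -0.1925, 0.2472]
ee_rot: [0.988, 0.155, -0.0, 0.0]
ft_force: [0.3, -0.4, -0.2]
grip_width: 0.998
```

Request:
move_arm([
  [0.038, -0.032, 0, 0, 0, 0, 1],
  [0.038, -0.032, 0, 0, 0, 0, 1],
  [0.01, -0.008, 0, 0, 0, 6, 1],
  [0, 0, 0, 0, 0, 7.4, 1],
  [0, 0, 0, 0, 0, 0, 1],
])

```text
clock: 1.98
position: [0.5022, -0.099, 0.247]
ee_rot: [0.999, 0.039, -0.0, -0.0]
ft_force: [0.3, -0.5, -1.0]
grip_width: 1.002
```

```bash
python3 - <<'E'
from h import *
o=manip.get_obs(); print(o['clock'],o['position'],o['ee_rot'],o['joint_pos'],o['ft_force'])
p,d=viewer.camera('wrist')
np.savez('pics/w1.npz',d=d,pos=o['position'],rot=o['ee_rot'])
cv2.imwrite('pics/w1.png',p[:,:,::-1])
E
```

```text
1.975 [ 0.50224773 -0.09901089  0.24697855] [ 9.99241101e-01  3.89503362e-02 -3.02317626e-04 -5.25448775e-05] [ 0.61501325  0.11142144 -0.54392462  1.7075341   0.05911091  1.33961519
 -1.43263107] [ 0.25747043 -0.49220186 -0.98482239]
```

View pics/w1.png

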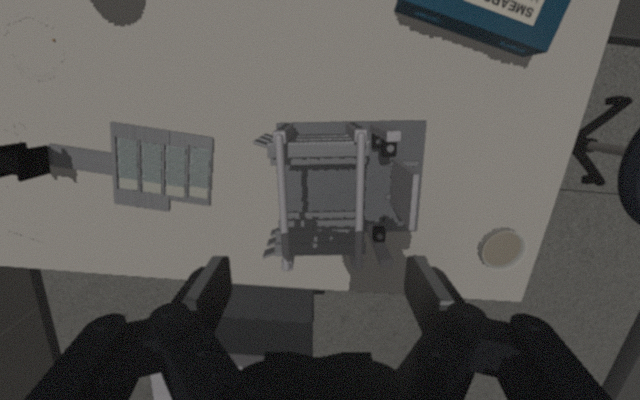

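```bash
python3 - <<'E'
import cv2
a=cv2.imread("pics/w1.png")
cv2.imwrite("pics/w1c.png",cv2.resize(a[110:280,250:440],None,fx=4,fy=4,interpolation=cv2.INTER_CUBIC)[:600])
cv2.imwrite("pics/w1t.png",cv2.resize(a[110:220,0:220],None,fx=3.6,fy=3.6,interpolation=cv2.INTER_CUBIC)[:600])
E
```

```text
(no output)
```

View pics/w1c.png

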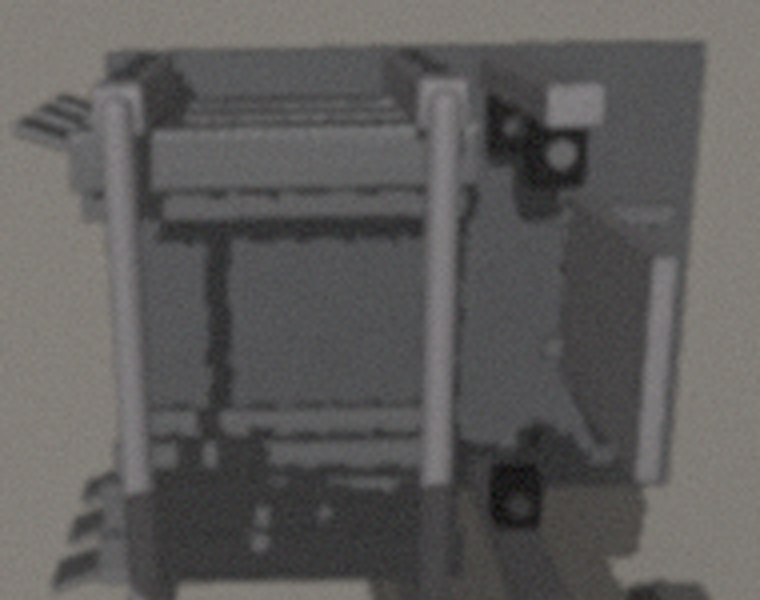

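View pics/w1t.png

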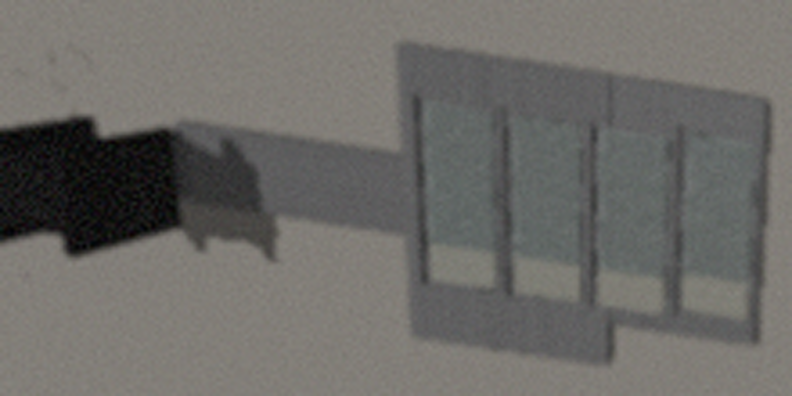

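```bash
python3 - <<'E'
from h import *
np.set_printoptions(precision=4,suppress=True)
w=np.load('pics/w1.npz'); C=cam('wrist',w['pos'],w['rot']); Ct=cam('top')
f=lambda L,s,x,y:np.array([[x+(u+.5)/s-.5,y+(v+.5)/s-.5] for u,v in L])
b=onz(C,f([(107,52),(705,42),(665,485)],4,250,110),.003);print('base',b)
d=b[0]-b[1];print(np.linalg.norm(d),np.degrees(np.arctan2(-d[0],d[1])))
t=onz(C,f([(400,42),(769,100),(412,335),(610,362),(756,342)],3.6,0,110),.004);print('tray',t)
d=t[0]-t[1];print(np.linalg.norm(d),np.degrees(np.arctan2(-d[0],d[1])), np.degrees(np.arctan2(*(t[0]-t[2])[1::-1])))
O=np.array([.4872,-.1395,0])
for yaw in [4.35]:
    R=Ro.from_euler('z',yaw,degrees=True).as_matrix()
    for n,z in [('low',28),('mid',56),('high',84)]:
        for x in (-54,54):
            X=O+R@(np.array([x,-61,z])/1e3)
            q=proj(C,X)[0]; qt=proj(Ct,X)[0]
            print(n,x,'wcrop',(q-[250,110])*4,'tcrop',(qt-[210,180])*4)
E
```

```text
base [[ 0.5517 -0.043   0.003 ]
 [ 0.5698 -0.2286  0.003 ]
 [ 0.42   -0.2432  0.003 ]]
0.18654969976470215 5.567437960717845
tray [[0.5378 0.1645 0.004 ]
 [0.5274 0.0359 0.004 ]
 [0.4289 0.174  0.004 ]
 [0.424  0.0991 0.004 ]
 [0.4366 0.0432 0.004 ]]
0.1289600910371842 -4.604568530457873 -4.98854071182106
low -54 wcrop [579.8163 455.9387] tcrop [709.2699 257.0379]
low 54 wcrop [609.8744 119.836 ] tcrop [696.9872 108.9425]
mid -54 wcrop [602.2816 491.8922] tcrop [713.4366 253.5989]
mid 54 wcrop [637.0718 132.5798] tcrop [700.8154 102.2879]
high -54 wcrop [628.2274 533.4422] tcrop [717.794  250.0022]
high 54 wcrop [668.9766 147.543 ] tcrop [704.8157  95.3335]
```

```bash
python3 - <<'E'
from h import *
np.set_printoptions(precision=4,suppress=True)
w=np.load('pics/w1.npz'); C=cam('wrist',w['pos'],w['rot']); Ct=cam('top')
f=lambda L,s,x,y:np.array([[x+(u+.5)/s-.5,y+(v+.5)/s-.5] for u,v in L])
bars=onz(Ct,f([(511,85),(526,290),(622,75),(641,280)],4,210,180),.109);print('top bars',bars)
wb=onz(C,f([(118,90),(137,490),(443,85),(434,485)],4,250,110),.109);print('wrist bars',wb)
for b in (bars,wb):
  for i in (0,2):
    d=b[i]-b[i+1]; print(np.linalg.norm(d),np.degrees(np.arctan2(d[1],d[0])))
R=Ro.from_euler('z',5.3,degrees=True).as_matrix()
mid=np.array([.4950,-.2375,0]); O=mid+R@[0,.126,0]; print(O)
for n,z in [('low',28),('mid',56),('high',84)]:
        for x in (-54,54):
            X=O+R@(np.array([x,-61,z])/1e3)
            q=proj(C,X)[0]; qt=proj(Ct,X)[0]
            print(n,x,'wcrop',(q-[250,110])*4,'tcrop',(qt-[210,180])*4)
E
```

```text
top bars [[ 0.5479 -0.0603  0.109 ]
 [ 0.4082 -0.0722  0.109 ]
 [ 0.5557 -0.1362  0.109 ]
 [ 0.4159 -0.1492  0.109 ]]
wrist bars [[ 0.5518 -0.0591  0.109 ]
 [ 0.4524 -0.068   0.109 ]
 [ 0.5588 -0.1331  0.109 ]
 [ 0.4597 -0.1431  0.109 ]]
0.14018858467094397 4.849912450746566
0.14036662909660363 5.306510573393426
0.0998165518581371 5.088458090207366
0.09960486536062577 5.756979624639049
[ 0.4834 -0.112   0.    ]
low -54 wcrop [497.3812 457.8075] tcrop [672.068  260.4064]
low 54 wcrop [513.8117 121.7959] tcrop [657.877  112.4342]
mid -54 wcrop [513.8981 493.9112] tcrop [675.4026 257.0436]
mid 54 wcrop [533.3639 134.6854] tcrop [660.8444 105.8566]
high -54 wcrop [532.9787 535.642 ] tcrop [678.8899 253.5265]
high 54 wcrop [556.3091 149.8201] tcrop [663.9452  98.9824]
```

Request:
move_arm([
  [0.001, -0.025, 0, 0, 0, 0, 1],
  [0.002, -0.045, 0, 0, 0, 0, 1],
  [0.002, -0.045, 0, 0, 0, 0, 1],
  [0.002, -0.045, 0, 0, 0, 0, 1],
  [0.002, -0.045, 0, 0, 0, 0, 1],
  [0.002, -0.045, 0.02, 0, 0, 0, 1],
  [0.002, -0.045, 0.03, 0, 0, 0, 1],
  [0.001, -0.043, 0.03, 0, 0, 4.4, 1],
  [0, -0.008, 0.02, 0, 0, 4.5, 1],
  [0, 0, 0, 0, 0, 0, 1],
])

```text
clock: 3.28
position: [0.4894, 0.2469, 0.1459]
ee_rot: [0.999, -0.037, -0.001, 0.001]
ft_force: [-0.2, -0.7, 0.9]
grip_width: 1.002
```

```bash
python3 - <<'E'
from h import *
o=manip.get_obs(); print(o['clock'],o['position'],o['ee_rot'],o['joint_pos'],o['ft_force'])
p,d=viewer.camera('wrist')
np.savez('pics/w2.npz',d=d,pos=o['position'],rot=o['ee_rot'])
cv2.imwrite('pics/w2.png',p[:,:,::-1])
E
```

```text
3.275 [0.48938535 0.24686785 0.14593068] [ 9.99304595e-01 -3.72581522e-02 -1.37939019e-03  5.04187416e-04] [ 0.10453254  0.32566433 -0.76893266  1.73933113  0.24222437  1.17763328
 -2.37779538] [-0.17185123 -0.6604978   0.86511763]
```

View pics/w2.png

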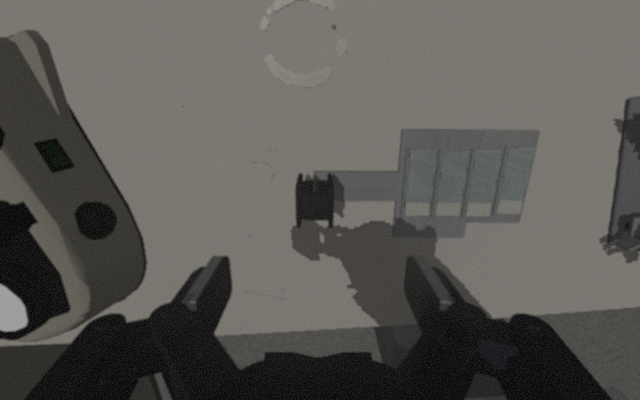

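```bash
python3 - <<'E'
from h import *
np.set_printoptions(precision=4,suppress=True)
w=np.load('pics/w2.npz'); C=cam('wrist',w['pos'],w['rot'])
P=cloud(C,w['d'])[150:250,280:350].reshape(-1,3)
s=P[(P[:,2]>.055)&(P[:,2]<.075)]; print(len(s),s.min(0),s.max(0),np.median(s,0))
c=cv2.minAreaRect((s[:,:2]*1000).astype(np.float32)); print(c)
r=cv2.resize(cv2.imread('pics/w2.png')[110:260,270:550],None,fx=2.8,fy=2.8,interpolation=cv2.INTER_CUBIC); cv2.imwrite('pics/w2c.png',r)
print(onz(C,[(401,129),(538,131),(393,236),(465,237),(521,222)],.004))
E
```

```text
1355 [0.4715 0.2341 0.0551] [0.5091 0.2661 0.0687] [0.4923 0.2502 0.0661]
((490.36700439453125, 250.14926147460938), (29.979198455810547, 35.66593933105469), 85.6242446899414)
[[0.5384 0.1663 0.004 ]
 [0.5277 0.0373 0.004 ]
 [0.4299 0.1732 0.004 ]
 [0.423  0.0979 0.004 ]
 [0.4356 0.0409 0.004 ]]
```

View pics/w2c.png

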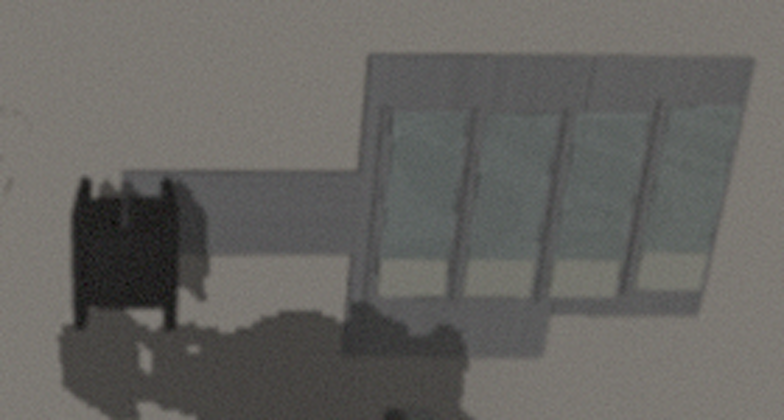

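Request:
move_arm([
  [0.001, -0.003, 0.02, 0, 0, 0, 1],
  [0, 0, 0.035, 0, 0, 0, 1],
  [0, 0, 0.035, 0, 0, 0, 1],
  [0, 0, 0.02, 0, 0, 0, 1],
  [0, 0, 0.008, 0, 0, 0, 1],
  [0, 0, 0, 0, 0, 0, 0.2],
  [0, 0, 0, 0, 0, 0, -0.2],
  [0, 0, 0, 0, 0, 0, -1],
  [0, 0, 0, 0, 0, 0, -1],
  [0, 0, 0, 0, 0, 0, -1],
], force=60)

```text
clock: 4.58
position: [0.4923, 0.2501, 0.0303]
ee_rot: [0.999, -0.039, 0.001, -0.0]
ft_force: [-1.0, -1.0, 7.1]
grip_width: 0.346
```

```bash
python3 - <<'E'
from h import *
o=manip.get_obs(); print(o['clock'],o['position'],o['ee_rot'],o['joint_pos'],o['ft_force'],o['torque'],o['grip_width'])
E
```

```text
4.575 [0.49233316 0.25006315 0.0302791 ] [ 9.99227856e-01 -3.92810543e-02  8.13756683e-04 -1.66426442e-04] [ 0.03771606  0.47692016 -0.70829753  1.82899036  0.37123675  0.97036782
 -2.47819012] [-1.03941722 -1.00193609  7.13275932] [-0.23756148  0.17799688 -0.04587238] 0.34575204386321723
```

Request:
move_arm([
  [0, 0, -0.005, 0, 0, 0, -1],
  [0, 0, -0.01, 0, 0, 0, -1],
  [0, 0, -0.015, 0, 0, 0, -1],
  [0, 0, -0.015, 0, 0, 0, -1],
  [0, 0, -0.012, 0, 0, -3, -1],
  [0, 0, 0, 0, 0, -4, -1],
  [-0.012, -0.001, 0, 0, 0, -2.8, -1],
  [-0.02, -0.002, 0, 0, 0, 0, -1],
  [-0.01, -0.001, 0, 0, 0, 0, -1],
  [0, 0, 0, 0, 0, 0, -1],
])

```text
clock: 5.82
position: [0.4495, 0.2506, 0.0869]
ee_rot: [0.999, 0.047, 0.0, 0.0]
ft_force: [0.5, 0.1, -2.1]
grip_width: 0.344
```

```bash
python3 - <<'E'
from h import *
o=manip.get_obs(); print(o['clock'],o['position'],o['ee_rot'],o['joint_pos'],o['ft_force'],o['torque'],o['grip_width'])
p,d=viewer.camera('wrist')
np.savez('pics/w3.npz',d=d,pos=o['position'],rot=o['ee_rot'])
cv2.imwrite('pics/w3.png',p[:,:,::-1])
p,d=viewer.camera('top')
np.save('pics/top3.npy',d)
cv2.imwrite('pics/top3.png',p[:,:,::-1])
E
```

```text
5.825 [0.44945198 0.2505734  0.08686664] [9.98917379e-01 4.65165623e-02 4.95435444e-04 1.83737273e-04] [ 0.11274459  0.3326238  -0.80974556  1.88150748  0.27827552  1.04281491
 -2.2893563 ] [ 0.51234383  0.09745546 -2.14794738] [ 0.18796166 -0.02372103 -0.04296034] 0.34387613393412003
```

View pics/w3.png

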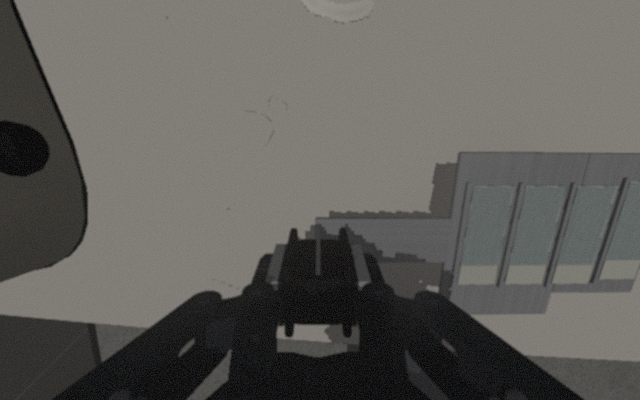

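```bash
cat >> h.py <<'E'
def plane(P):
    P=P[np.isfinite(P).all(1)]
    for _ in range(4):
        A=np.c_[P[:,:2],np.ones(len(P))]; c=np.linalg.lstsq(A,P[:,2],rcond=None)[0]; r=P[:,2]-A@c
        P=P[abs(r)<2*max(r.std(),.0008)]
    return c,r.std(),len(P)
RO=np.array([.4834,-.112,0]); RY=np.radians(5.3)
RR=Ro.from_euler('z',RY).as_matrix()
def rk(X): return (np.atleast_2d(X)-RO)@RR
E
python3 - <<'E'
from h import *
np.set_printoptions(precision=4,suppress=True)
w=np.load('pics/w3.npz'); C=cam('wrist',w['pos'],w['rot']); P=cloud(C,w['d'])
Ct=cam('top'); Pt=cloud(Ct,np.load('pics/top3.npy'))
for (a,b,c,d) in [(155,180,465,635),(290,305,460,540),(225,240,400,450)]:
    q=P[a:b,c:d].reshape(-1,3); print('med',np.nanmedian(q,0),plane(q))
s=P[..., 2]; m=(s>.045)&(s<.075); m[:, :450]=False
q=P[m]; print(plane(q))
z=.0605
print('corners rack', rk(onz(C,[(458,153),(452,308),(547,315),(640,153)],z)))
f=Pt[(Pt[...,2]>.045)&(Pt[...,2]<.075)&(Pt[...,0]<.55)&(Pt[...,0]>.38)&(Pt[...,1]>.03)&(Pt[...,1]<.17)]
print(len(f),plane(f)); print(cv2.minAreaRect((rk(f)[:,:2]*1000).astype(np.float32)))
a=cv2.imread('pics/w3.png'); cv2.imwrite('pics/w3c.png',cv2.resize(a[140:330,400:640],None,fx=3.1,fy=3.1,interpolation=cv2.INTER_CUBIC))
a=cv2.imread('pics/top3.png'); cv2.imwrite('pics/top3c.png',cv2.resize(a[180:280,210:410],None,fx=4,fy=4,interpolation=cv2.INTER_CUBIC))
E
```

```text
med [0.5064 0.123  0.0623] (array([ 0.0062, -0.0014,  0.0593]), np.float64(0.0006023497795687387), 4187)
med [0.4179 0.127  0.0624] (array([ 0.0139, -0.001 ,  0.0567]), np.float64(0.0005393660970129219), 1191)
med [0.4596 0.1868 0.0622] (array([ 0.0176, -0.0005,  0.0543]), np.float64(0.0005942789352256225), 747)
(array([-0.0038, -0.0059,  0.0654]), np.float64(0.0007324086071929481), 25847)
corners rack [[ 0.052   0.2853  0.0605]
 [-0.053   0.2737  0.0605]
 [-0.0595  0.2064  0.0605]
 [ 0.0528  0.1781  0.0605]]
1657 (array([-0.0012, -0.0047,  0.0628]), np.float64(0.0020160225594246482), 1461)
((-1.9675445556640625, 217.364013671875), (130.81509399414062, 110.25623321533203), 89.90351104736328)
```

View pics/w3c.png

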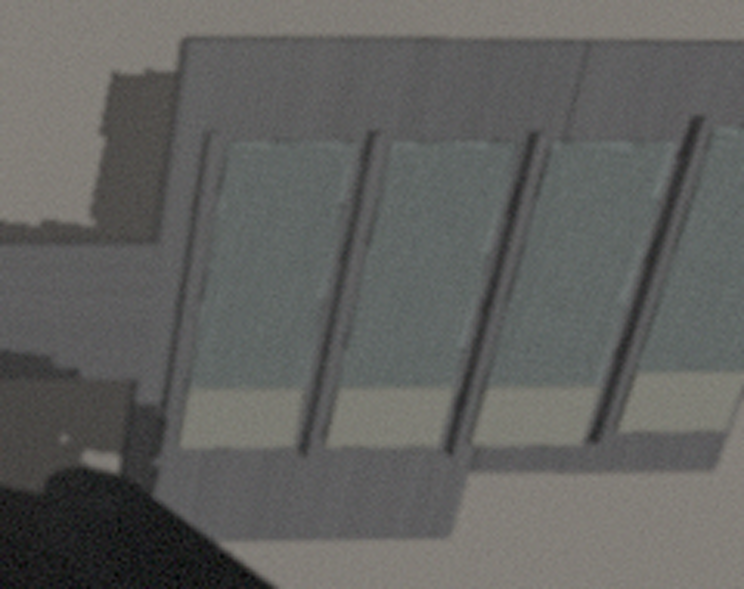

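View pics/top3c.png

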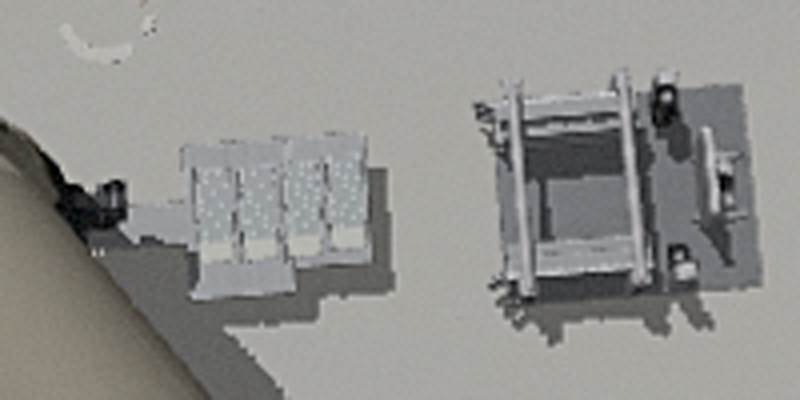

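```bash
python3 - <<'E'
from h import *
np.set_printoptions(precision=4,suppress=True)
for k in ('w2','w3'):
    w=np.load(f'pics/{k}.npz'); C=cam('wrist',w['pos'],w['rot']); P=cloud(C,w['d'])
    for b in [(60,120,400,560),(40,90,150,250),(270,300,180,220)]: print(k,np.nanmedian(P[b[0]:b[1],b[2]:b[3]].reshape(-1,3),0))
    if k=='w2': print(np.nanmedian(P[132:144,410:530].reshape(-1,3),0),plane(P[132:144,410:530].reshape(-1,3)))
E
```

```text
w2 [0.5685 0.0948 0.0015]
w2 [0.6071 0.343  0.0013]
w2 [0.5021 0.2931 0.1837]
[0.5264 0.1023 0.0055] (array([0.0018, 0.0005, 0.0045]), np.float64(0.0006553665438797938), 1390)
w3 [0.5484 0.1436 0.0015]
w3 [0.5458 0.3436 0.0013]
w3 [0.3722 0.3456 0.0014]
```

Request:
move_arm([
  [0.0012, 0.01, 0.0018, 0, 0, 0, -1],
  [0, 0.02, 0, 0, 0, 0, -1],
  [0, 0.02, 0, 0, 0, 0, -1],
  [0, 0.012, 0, 0, 0, 0, -1],
  [0, 0.003, 0, 0, 0, 0, -1],
  [0, 0, 0, 0, 0, 0, -1],
])

```text
clock: 6.68
position: [0.4567, 0.1862, 0.0845]
ee_rot: [0.999, 0.046, 0.0, -0.0]
ft_force: [-0.2, 0.1, -1.7]
grip_width: 0.346
```

```bash
python3 - <<'E'
from h import *
np.set_printoptions(precision=4,suppress=True)
o=manip.get_obs(); print(o['clock'],o['position'],o['ee_rot'],o['joint_pos'],o['ft_force'],o['torque'],o['grip_width'])
for n in ('top','scene'):
    p,d=viewer.camera(n); np.save(f'pics/{n}4.npy',d); cv2.imwrite(f'pics/{n}4.png',p[:,:,::-1])
a=cv2.imread('pics/top4.png'); cv2.imwrite('pics/top4c.png',cv2.resize(a[195:270,240:400],None,fx=5,fy=5,interpolation=cv2.INTER_CUBIC))
a=cv2.imread('pics/scene4.png'); cv2.imwrite('pics/scene4c.png',cv2.resize(a[160:310,240:400],None,fx=4,fy=4,interpolation=cv2.INTER_CUBIC))
Pt=cloud(cam('top'),np.load('pics/top4.npy'))
f=Pt[(Pt[...,2]>.045)&(Pt[...,2]<.075)&(Pt[...,0]<.55)&(Pt[...,0]>.38)&(Pt[...,1]>-.03)&(Pt[...,1]<.11)]
print(len(f),plane(f)); print(cv2.minAreaRect((rk(f)[:,:2]*1000).astype(np.float32)))
E
```

```text
6.675 [0.4567 0.1862 0.0845] [ 0.9989  0.0463  0.0001 -0.0001] [ 0.2385  0.2809 -0.7964  1.936   0.2348  1.0187 -2.1408] [-0.1547  0.0912 -1.7345] [0.2397 0.0763 0.0092] 0.346222403529461
1671 (array([ 0.0004, -0.0019,  0.0593]), np.float64(0.002015586740008118), 1471)
((-1.422637939453125, 155.42225646972656), (110.27774810791016, 135.5074005126953), 0.14445190131664276)
```

View pics/top4c.png

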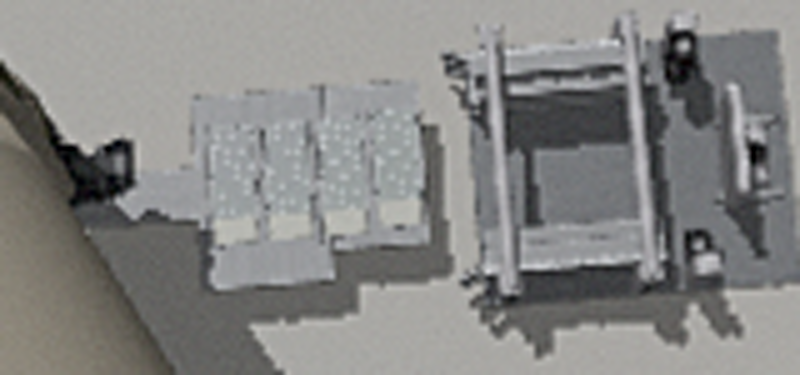

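View pics/scene4c.png

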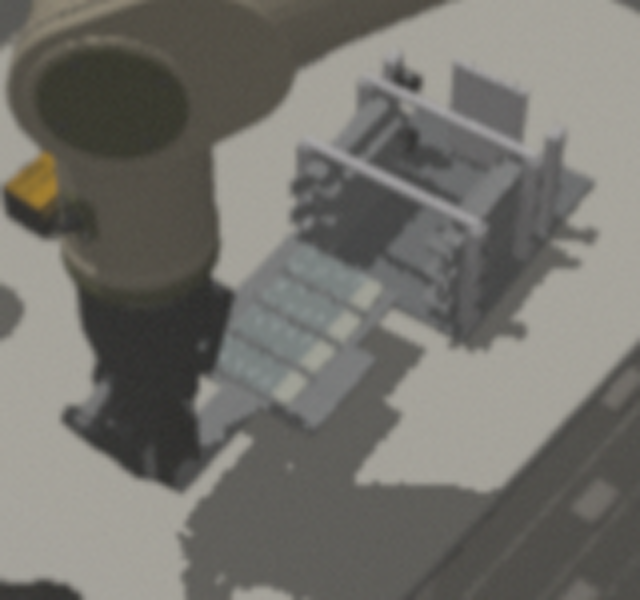

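```bash
python3 - <<'E'
from h import *
np.set_printoptions(precision=1,suppress=True)
C=cam('top')
ds=[np.load(f'pics/top{i}.npy') for i in (0,3,4)]
for d in ds:
    P=rk(cloud(C,d).reshape(-1,3))*1000
    m=(abs(P[:,0])<75)&(P[:,1]>-34)&(P[:,1]<50)
    Q=P[m]; e=[]
    h=Q[(Q[:,2]>72)&(Q[:,2]<101)]
    for y0 in range(-24,40,8):
        b=h[(h[:,1]>=y0)&(h[:,1]<y0+8)]
        n=b[b[:,0]<0,0]; f=b[b[:,0]>0,0]
        e.append((n.min(),n.max(),f.min(),f.max()))
    e=np.array(e); print(e.mean(0), 'inner mid',e[:,1:3].mean(), 'slope deg',np.degrees(np.polyfit(np.arange(len(e))*8,e[:,1:3].mean(1),1)[0]))
# overlay
a=cv2.imread('pics/top4.png')[195:270,240:400]; s=5
a=cv2.resize(a,None,fx=s,fy=s,interpolation=cv2.INTER_CUBIC)
def ln(p,q,c):
    X=RO+(RR@(np.array([p,q])/1e3).T).T; u=((proj(C,X)-[240,195]+.5)*s-.5).round().astype(int)
    cv2.line(a,tuple(map(int,u[0])),tuple(map(int,u[1])),c,1)
for x in (-37,37): ln((x,60,80),(x,-40,80),(0,0,255))
for x in (-57,57): ln((x,160,60),(x,60,60),(0,255,0))
for x in (-75,75): ln((x,60,3),(x,-126,3),(255,0,0))
ln((-75,-126,3),(75,-126,3),(255,0,0)); ln((-57,60,60),(57,60,60),(0,255,255)); ln((-57,74,60),(57,74,60),(0,255,255))
cv2.imwrite('pics/top4o.png',a)
E
```

```text
[-62.6 -38.   37.3  61.1] inner mid -0.3392309331269052 slope deg 0.09305290785462202
[-62.  -38.   37.6  60.8] inner mid -0.19137382137472247 slope deg -0.027738943575992808
[-62.  -38.1  37.6  61.1] inner mid -0.26785056494324344 slope deg 0.2412834475163929
```

View pics/top4o.png

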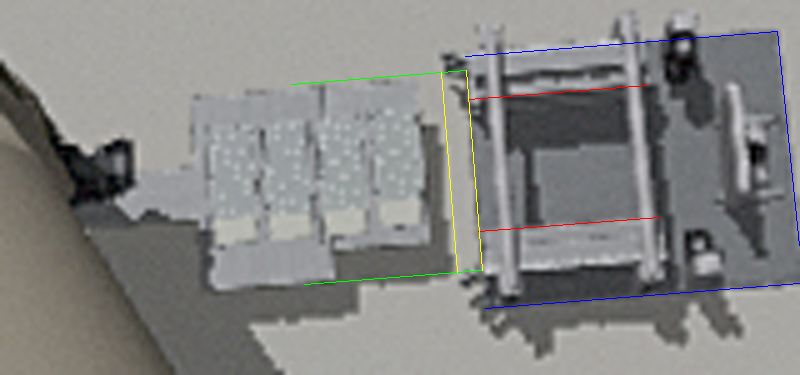

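Request:
move_arm([
  [0.001, 0.003, 0, 0, 0, 0, -1],
  [0, 0.004, 0, 0, 0, 0, -1],
  [0, 0.004, 0, 0, 0, 0, -1],
  [0, 0.004, 0, 0, 0, 0, -1],
  [0, 0.003, 0, 0, 0, 0, -1],
])

```text
clock: 7.4
position: [0.4593, 0.1677, 0.0845]
ee_rot: [0.999, 0.046, 0.0, 0.0]
ft_force: [-0.4, -0.3, -1.4]
grip_width: 0.349
```

Request:
move_arm([
  [0, 0.003, 0, 0, 0, 0, -1],
  [0, 0.002, 0, 0, 0, 0, -1],
  [0, 0.002, 0, 0, 0, 0, -1],
])

```text
clock: 7.78
position: [0.46, 0.161, 0.0845]
ee_rot: [0.999, 0.046, 0.0, 0.0]
ft_force: [-0.2, -1.1, -1.8]
grip_width: 0.344
```

Request:
move_arm([
  [0, 0.002, 0, 0, 0, 0, -1],
  [0, 0.002, 0, 0, 0, 0, -1],
  [0, 0.002, 0, 0, 0, 0, -1],
])

```text
clock: 8.15
position: [0.4605, 0.155, 0.0845]
ee_rot: [0.999, 0.046, 0.0, 0.0]
ft_force: [-0.3, 0.6, -2.1]
grip_width: 0.346
```

Request:
move_arm([
  [0, 0.002, 0, 0, 0, 0, -1],
  [0, 0.002, 0, 0, 0, 0, -1],
  [0, 0.002, 0, 0, 0, 0, -1],
])

```text
clock: 8.52
position: [0.461, 0.1491, 0.0845]
ee_rot: [0.999, 0.046, -0.0, 0.0]
ft_force: [-0.9, 0.7, -2.2]
grip_width: 0.34
```

```bash
python3 - <<'E'
from h import *
np.set_printoptions(precision=4,suppress=True)
o=manip.get_obs(); print(o['clock'],o['position'],rk(o['position'])*1000,o['ft_force'],o['torque'])
for n in ('top','scene'):
    p,d=viewer.camera(n); np.save(f'pics/{n}5.npy',d); cv2.imwrite(f'pics/{n}5.png',p[:,:,::-1])
a=cv2.imread('pics/top5.png'); cv2.imwrite('pics/top5c.png',cv2.resize(a[195:270,240:400],None,fx=5,fy=5,interpolation=cv2.INTER_CUBIC))
a=cv2.imread('pics/scene5.png'); cv2.imwrite('pics/scene5c.png',cv2.resize(a[170:270,290:400],None,fx=6,fy=6,interpolation=cv2.INTER_CUBIC))
E
```

```text
8.525 [0.461  0.1491 0.0845] [[  1.8557 262.0036  84.4861]] [-0.925   0.7392 -2.2446] [ 0.192   0.0436 -0.018 ]
```

View pics/top5c.png

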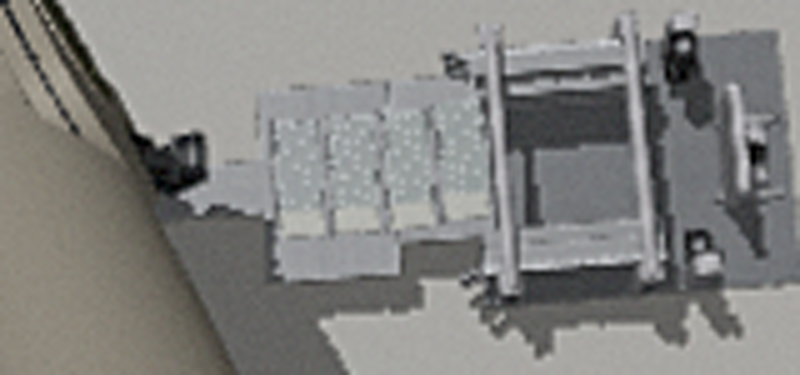

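View pics/scene5c.png

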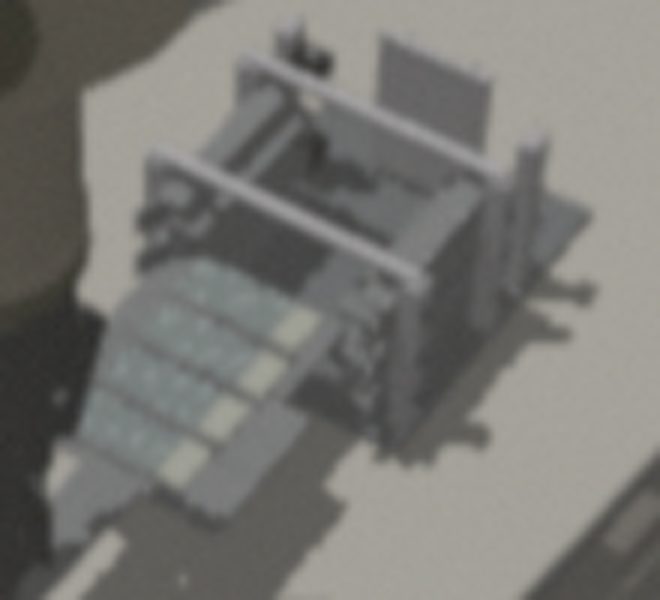

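Request:
move_arm([
  [0, 0.003, 0, 0, 0, 0, -1],
  [0, 0.003, 0, 0, 0, 0, -1],
  [0, 0.003, 0, 0, 0, 0, -1],
  [0, 0.003, 0, 0, 0, 0, -1],
  [0, 0.003, 0, 0, 0, 0, -1],
])

```text
clock: 9.25
position: [0.4625, 0.134, 0.0845]
ee_rot: [0.999, 0.046, -0.0, 0.0]
ft_force: [0.3, 0.3, -1.7]
grip_width: 0.347
```

Request:
move_arm([
  [0, 0.003, 0, 0, 0, 0, -1],
  [0, 0.003, 0, 0, 0, 0, -1],
  [0, 0.003, 0, 0, 0, 0, -1],
  [0, 0.003, 0, 0, 0, 0, -1],
])

```text
clock: 9.75
position: [0.4636, 0.1221, 0.0845]
ee_rot: [0.999, 0.046, 0.0, 0.0]
ft_force: [-0.2, -0.6, -1.8]
grip_width: 0.345
```

```bash
python3 - <<'E'
from h import *
np.set_printoptions(precision=4,suppress=True)
o=manip.get_obs(); print(o['clock'],o['position'],rk(o['position'])*1000,o['ft_force'],o['torque'])
p,d=viewer.camera('top'); np.save('pics/top6.npy',d); cv2.imwrite('pics/top6.png',p[:,:,::-1])
w,d=viewer.camera('wrist'); np.savez('pics/w6.npz',d=d,pos=o['position'],rot=o['ee_rot']); cv2.imwrite('pics/w6.png',w[:,:,::-1])
cv2.imwrite('pics/top6c.png',cv2.resize(p[195:270,240:400,::-1],None,fx=5,fy=5,interpolation=cv2.INTER_CUBIC))
E
```

```text
9.75 [0.4636 0.1221 0.0845] [[  1.8886 234.9398  84.51  ]] [-0.1679 -0.5776 -1.7782] [0.1859 0.0173 0.0074]
```

View pics/top6c.png

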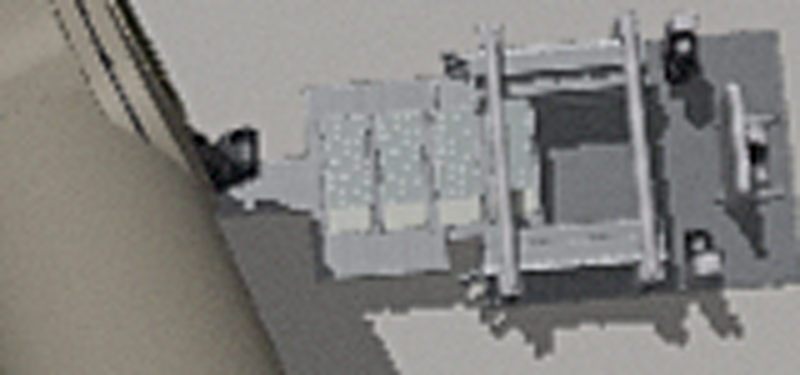

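View pics/w6.png

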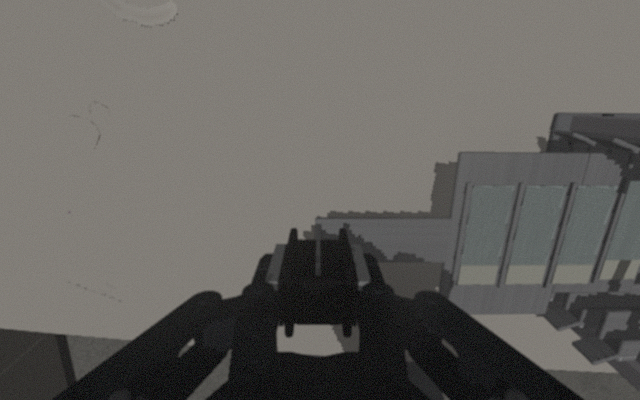

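```bash
python3 - <<'E'
import cv2
a=cv2.imread('pics/w6.png'); cv2.imwrite('pics/w6c.png',cv2.resize(a[100:390,500:640],None,fx=2.05,fy=2.05,interpolation=cv2.INTER_CUBIC))
cv2.imwrite('pics/w6d.png',cv2.resize(a[270:390,500:640],None,fx=4.5,fy=4.5,interpolation=cv2.INTER_CUBIC))
E
```

```text
(no output)
```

View pics/w6c.png

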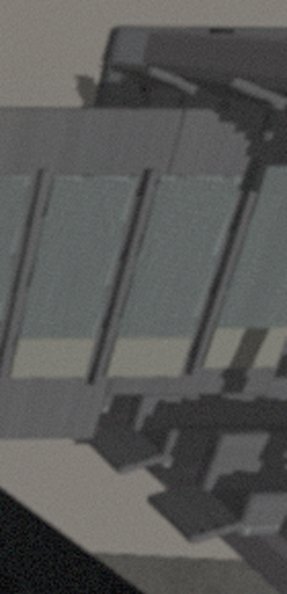

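View pics/w6d.png

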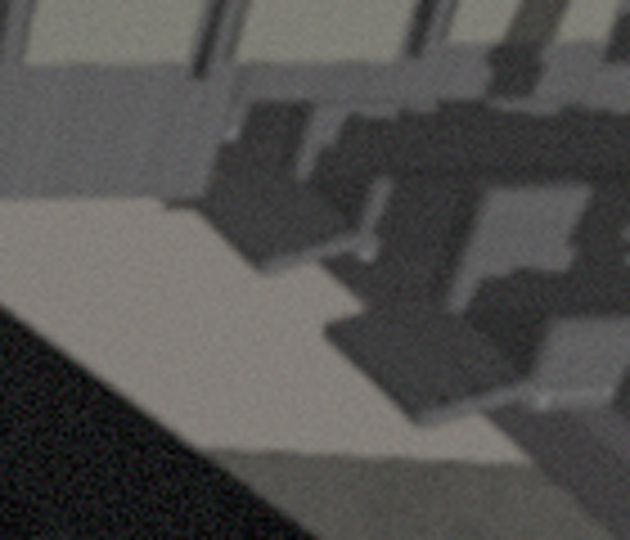

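Request:
move_arm([
  [0, 0.003, 0, 0, 0, 0, -1],
  [0, 0.003, 0, 0, 0, 0, -1],
  [0, 0.003, 0, 0, 0, 0, -1],
])

```text
clock: 10.22
position: [0.4644, 0.1131, 0.0845]
ee_rot: [0.999, 0.046, 0.0, 0.0]
ft_force: [-1.2, 0.7, -2.0]
grip_width: 0.346
```

Request:
move_arm([
  [0, 0.002, 0, 0, 0, 0, -1],
  [0, 0.002, 0, 0, 0, 0, -1],
  [0, 0.002, 0, 0, 0, 0, -1],
])

```text
clock: 10.6
position: [0.465, 0.1073, 0.0845]
ee_rot: [0.999, 0.046, 0.0, 0.0]
ft_force: [0.2, 0.0, -1.1]
grip_width: 0.344
```

Request:
move_arm([
  [0, 0.002, 0, 0, 0, 0, -1],
  [0, 0.002, 0, 0, 0, 0, -1],
  [0, 0.002, 0, 0, 0, 0, -1],
])

```text
clock: 10.98
position: [0.4655, 0.1013, 0.0845]
ee_rot: [0.999, 0.046, -0.0, 0.0]
ft_force: [1.2, 0.0, -2.6]
grip_width: 0.345
```

Request:
move_arm([
  [0, 0.003, 0, 0, 0, 0, -1],
  [0, 0.003, 0, 0, 0, 0, -1],
  [0, 0.003, 0, 0, 0, 0, -1],
])

```text
clock: 11.35
position: [0.4664, 0.0921, 0.0845]
ee_rot: [0.999, 0.046, 0.0, 0.0]
ft_force: [0.9, -0.0, -2.4]
grip_width: 0.337
```

Request:
move_arm([
  [0, 0.003, 0.0005, 0, 0, 0, -1],
  [0, 0.003, 0.0005, 0, 0, 0, -1],
  [0, 0.003, 0.0005, 0, 0, 0, -1],
  [0, 0.003, 0, 0, 0, 0, -1],
  [0, 0.003, 0, 0, 0, 0, -1],
])

```text
clock: 11.98
position: [0.4677, 0.0773, 0.083]
ee_rot: [0.999, 0.046, 0.0, 0.0]
ft_force: [0.6, -0.8, -2.2]
grip_width: 0.347
```

Request:
move_arm([
  [0, 0.003, 0, 0, 0, 0, -1],
  [0, 0.003, 0, 0, 0, 0, -1],
  [0, 0.003, 0, 0, 0, 0, -1],
  [0, 0.003, 0, 0, 0, 0, -1],
  [0, 0.003, 0, 0, 0, 0, -1],
])

```text
clock: 12.6
position: [0.4691, 0.0623, 0.083]
ee_rot: [0.999, 0.046, 0.0, 0.0]
ft_force: [1.5, -0.5, -1.9]
grip_width: 0.342
```

Request:
move_arm([
  [0, 0.003, 0, 0, 0, 0, -1],
  [0, 0.003, 0, 0, 0, 0, -1],
])

```text
clock: 12.85
position: [0.4697, 0.0564, 0.083]
ee_rot: [0.999, 0.046, 0.0, 0.0]
ft_force: [-0.5, -0.2, -1.8]
grip_width: 0.346
```

```bash
python3 - <<'E'
from h import *
np.set_printoptions(precision=4,suppress=True)
o=manip.get_obs(); print(o['clock'],o['position'],rk(o['position'])*1000,o['ft_force'],o['torque'])
p,d=viewer.camera('top'); np.save('pics/top7.npy',d); cv2.imwrite('pics/top7.png',p[:,:,::-1])
cv2.imwrite('pics/top7c.png',cv2.resize(p[195:270,240:400,::-1],None,fx=5,fy=5,interpolation=cv2.INTER_CUBIC))
p,d=viewer.camera('scene'); cv2.imwrite('pics/scene7c.png',cv2.resize(p[170:270,290:400,::-1],None,fx=6,fy=6,interpolation=cv2.INTER_CUBIC))
# stop face estimate from top depth image 0
P=rk(cloud(cam('top'),np.load('pics/top0.npy')).reshape(-1,3))*1000
q=P[(P[:,2]>40)&(P[:,2]<115)&(abs(P[:,0])<35)&(P[:,1]<-50)&(P[:,1]>-120)]
t=q[q[:,2]>95]; print(t.min(0),t.max(0)); print(q.max(0))
f=q[q[:,2]<85]; print('face pts',len(f),np.median(f,0))
E
```

```text
12.85 [0.4697 0.0564 0.083 ] [[  1.9042 168.9296  83.0105]] [-0.4624 -0.178  -1.8418] [ 0.2132 -0.0225  0.0577]
[-29.5657 -89.7367  96.7524] [ 28.642  -83.5333 108.5019]
[ 28.642  -83.0541 108.5019]
face pts 37 [ -3.5939 -83.9471  61.1168]
```

View pics/top7c.png

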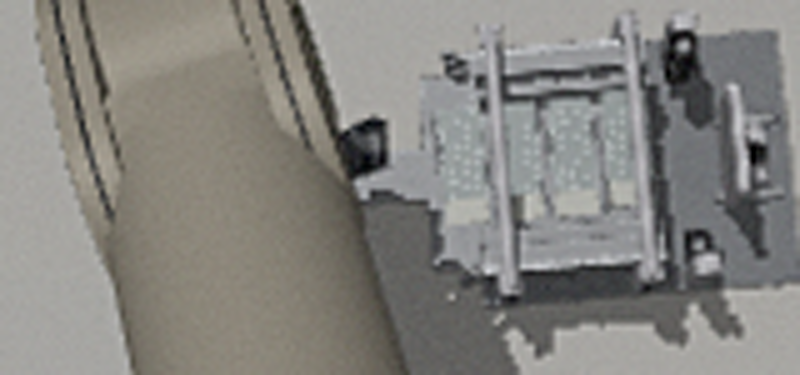

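View pics/scene7c.png

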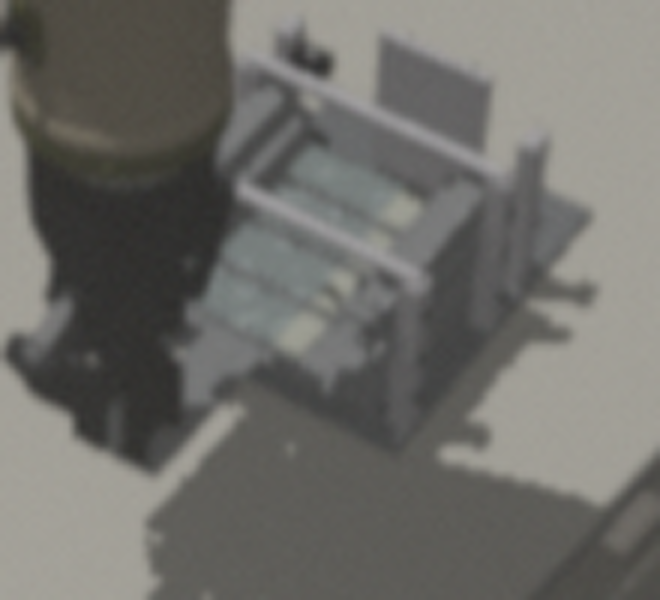

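Request:
move_arm([
  [0, 0.003, 0, 0, 0, 0, -1],
  [0, 0.003, 0, 0, 0, 0, -1],
  [0, 0.003, 0, 0, 0, 0, -1],
  [0, 0.003, 0, 0, 0, 0, -1],
])

```text
clock: 13.45
position: [0.4708, 0.0444, 0.083]
ee_rot: [0.999, 0.046, 0.0, 0.0]
ft_force: [1.0, -0.1, -1.2]
grip_width: 0.346
```

Request:
move_arm([
  [0, 0.003, 0, 0, 0, 0, -1],
  [0, 0.003, 0, 0, 0, 0, -1],
  [0, 0.003, 0, 0, 0, 0, -1],
])

```text
clock: 13.82
position: [0.4716, 0.0355, 0.083]
ee_rot: [0.999, 0.046, 0.0, 0.0]
ft_force: [-0.7, 0.7, -1.5]
grip_width: 0.344
```

Request:
move_arm([
  [0, 0.002, 0, 0, 0, 0, -1],
  [0, 0.002, 0, 0, 0, 0, -1],
  [0, 0.002, 0, 0, 0, 0, -1],
])

```text
clock: 14.2
position: [0.4722, 0.0296, 0.083]
ee_rot: [0.999, 0.046, 0.0, 0.0]
ft_force: [0.4, -0.2, -2.0]
grip_width: 0.342
```

Request:
move_arm([
  [0, 0.002, 0, 0, 0, 0, -1],
  [0, 0.002, 0, 0, 0, 0, -1],
  [0, 0.001, 0, 0, 0, 0, -1],
])

```text
clock: 14.58
position: [0.4727, 0.0246, 0.083]
ee_rot: [0.999, 0.046, 0.0, 0.0]
ft_force: [0.5, -0.5, -2.7]
grip_width: 0.344
```

Request:
move_arm([
  [0, 0.001, 0, 0, 0, 0, -1],
  [0, 0.001, 0, 0, 0, 0, -1],
])

```text
clock: 14.82
position: [0.4728, 0.0227, 0.083]
ee_rot: [0.999, 0.046, 0.0, 0.0]
ft_force: [-0.6, -0.4, -1.2]
grip_width: 0.342
```

Request:
move_arm([
  [0, 0.001, 0, 0, 0, 0, -1],
  [0, 0.001, 0, 0, 0, 0, -1],
])

```text
clock: 15.08
position: [0.473, 0.0207, 0.083]
ee_rot: [0.999, 0.046, 0.0, 0.0]
ft_force: [0.4, -0.2, -1.4]
grip_width: 0.344
```

Request:
move_arm([
  [0, 0.001, 0, 0, 0, 0, -1],
  [0, 0.001, 0, 0, 0, 0, -1],
])

```text
clock: 15.32
position: [0.4732, 0.0187, 0.083]
ee_rot: [0.999, 0.046, 0.0, 0.0]
ft_force: [0.3, -0.3, -2.2]
grip_width: 0.341
```

Request:
move_arm([
  [0, 0.001, 0, 0, 0, 0, -1],
])

```text
clock: 15.45
position: [0.4733, 0.0177, 0.083]
ee_rot: [0.999, 0.046, 0.0, 0.0]
ft_force: [0.2, 0.2, -1.5]
grip_width: 0.344
```

Request:
move_arm([
  [0, 0.001, 0, 0, 0, 0, -1],
])

```text
clock: 15.58
position: [0.4734, 0.0167, 0.083]
ee_rot: [0.999, 0.046, 0.0, 0.0]
ft_force: [0.1, -1.1, -2.3]
grip_width: 0.343
```

Lead is at about −81 now; single 1 mm steps from here, watching the y force.

Request:
move_arm([
  [0, 0.001, 0, 0, 0, 0, -1],
])

```text
clock: 15.7
position: [0.4735, 0.0157, 0.083]
ee_rot: [0.999, 0.046, 0.0, 0.0]
ft_force: [-0.7, 1.6, -1.2]
grip_width: 0.343
```

Request:
move_arm([
  [0, 0.001, 0, 0, 0, 0, -1],
])

```text
clock: 15.82
position: [0.4735, 0.0156, 0.0831]
ee_rot: [0.999, 0.047, 0.0, -0.001]
ft_force: [-1.1, 6.7, -0.2]
grip_width: 0.343
```

Request:
move_arm([
  [0, -0.0005, 0.0005, 0, 0, 0, -1],
  [0, 0, 0.0005, 0, 0, 0, -1],
  [0, 0, 0, 0, 0, 0, -1],
])

```text
clock: 16.2
position: [0.4736, 0.0157, 0.0821]
ee_rot: [0.999, 0.047, 0.0, -0.0]
ft_force: [-1.1, 4.7, 1.5]
grip_width: 0.342
```

```bash
python3 - <<'E'
from h import *
np.set_printoptions(precision=4,suppress=True)
o=manip.get_obs(); print(o['clock'],o['position'],o['ee_rot'],rk(o['position'])*1000,o['ft_force'],o['torque'],o['joint_pos'])
p,d=viewer.camera('top'); np.save('pics/top8.npy',d)
cv2.imwrite('pics/top8c.png',cv2.resize(p[195:270,240:400,::-1],None,fx=5,fy=5,interpolation=cv2.INTER_CUBIC))
p,d=viewer.camera('scene'); cv2.imwrite('pics/scene8c.png',cv2.resize(p[170:270,290:400,::-1],None,fx=6,fy=6,interpolation=cv2.INTER_CUBIC))
w,d=viewer.camera('wrist'); cv2.imwrite('pics/w8.png',w[:,:,::-1]); np.savez('pics/w8.npz',d=d,pos=o['position'],rot=o['ee_rot'])
C=cam('wrist',o['position'],o['ee_rot']); P=cloud(C,d)
print(np.nanmedian(P[157:175,465:540].reshape(-1,3),0),plane(P[157:175,465:540].reshape(-1,3)))
E
```

```text
16.2 [0.4736 0.0157 0.0821] [ 0.9989  0.0465  0.0001 -0.0001] [[  1.9938 128.0577  82.1065]] [-1.1449  4.7356  1.4534] [ 0.9886  0.2413 -0.0098] [ 0.522   0.2174 -0.703   1.9883  0.167   0.9925 -1.7388]
[ 0.5348 -0.0564  0.0948] (array([ 1.5961,  0.0857, -0.75  ]), np.float64(0.00547605207850762), 1240)
```

View pics/top8c.png

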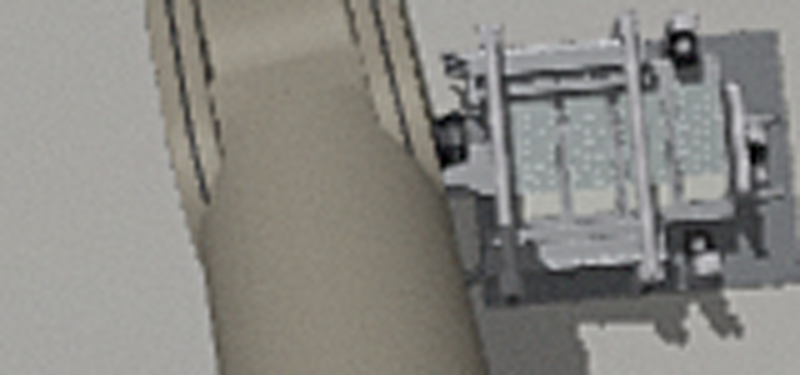

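View pics/scene8c.png

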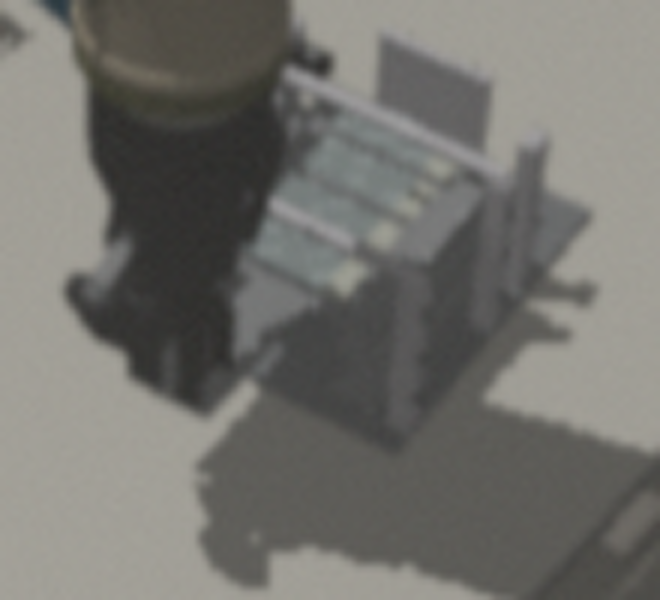

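View pics/w8.png

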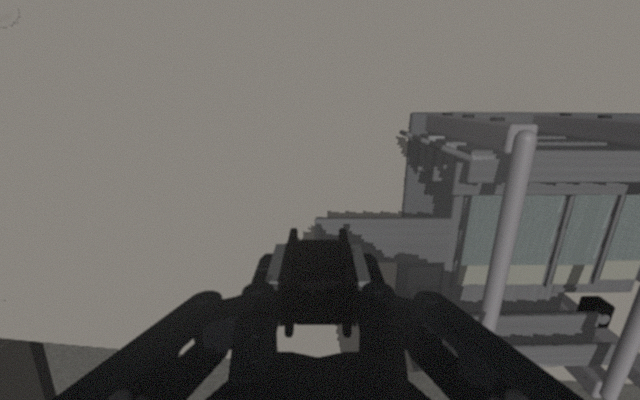

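Request:
move_arm([
  [0, 0, 0, 0, 0, 0, -0.2],
  [0, 0, 0, 0, 0, 0, -0.1],
  [0, 0, 0, 0, 0, 0, 0.0],
  [0, 0, 0, 0, 0, 0, 0.2],
  [0, 0, 0, 0, 0, 0, 0.2],
  [0, 0, 0, 0, 0, 0, 0.2],
])

```text
clock: 17.1
position: [0.4735, 0.0153, 0.082]
ee_rot: [0.999, 0.046, 0.0, 0.0]
ft_force: [-0.0, 0.7, 0.7]
grip_width: 0.604
```

```bash
python3 - <<'E'
from h import *
np.set_printoptions(precision=4,suppress=True)
o=manip.get_obs(); print(o['clock'],o['position'],o['ft_force'],o['torque'],o['grip_width'])
w,d=viewer.camera('wrist'); cv2.imwrite('pics/w9.png',w[:,:,::-1])
E
```

```text
17.1 [0.4735 0.0153 0.082 ] [-0.0178  0.6883  0.7189] [-0.0134  0.0573 -0.0154] 0.6042669789681757
```

View pics/w9.png

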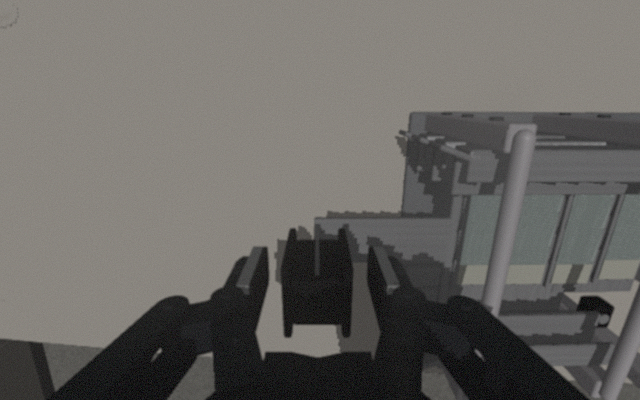

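Request:
move_arm([
  [0, 0, -0.01, 0, 0, 0, 0.2],
  [0, 0, -0.02, 0, 0, 0, 0.2],
  [0, 0, -0.025, 0, 0, 0, 0.2],
  [0, 0, -0.03, 0, 0, 0, 0.2],
  [0, 0, -0.03, 0, 0, 0, 0.2],
  [0, 0, -0.03, 0, 0, 0, 0.2],
  [0, -0.04, 0, 0, 0, 0, 0.2],
  [0, -0.04, 0, 0, 0, 0, 0.2],
  [0, -0.04, 0, 0, 0, 0, 0.2],
  [0, 0, 0, 0, 0, 0, 0.2],
])

```text
clock: 18.4
position: [0.4617, 0.1381, 0.2279]
ee_rot: [0.999, 0.049, 0.0, -0.0]
ft_force: [0.4, -0.1, -0.2]
grip_width: 0.6
```

```bash
python3 - <<'E'
from h import *
np.set_printoptions(precision=4,suppress=True)
o=manip.get_obs(); print(o['clock'],o['position'],o['ft_force'],o['grip_width'])
p,d=viewer.camera('top'); np.save('pics/top10.npy',d)
cv2.imwrite('pics/top10.png',p[:,:,::-1])
cv2.imwrite('pics/top10c.png',cv2.resize(p[195:270,260:400,::-1],None,fx=5.7,fy=5.7,interpolation=cv2.INTER_CUBIC))
w,dw=viewer.camera('wrist'); cv2.imwrite('pics/w10.png',w[:,:,::-1]); np.savez('pics/w10.npz',d=dw,pos=o['position'],rot=o['ee_rot'])
E
```

```text
18.4 [0.4617 0.1381 0.2279] [ 0.3701 -0.0712 -0.2319] 0.6001898827189887
```

View pics/top10c.png

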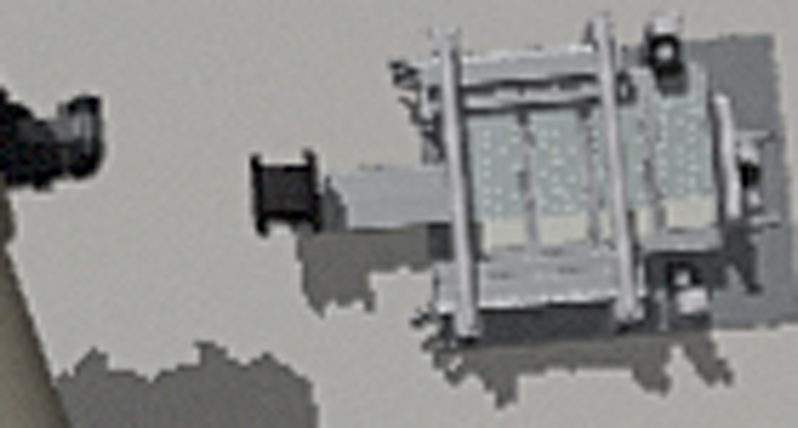

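View pics/w10.png

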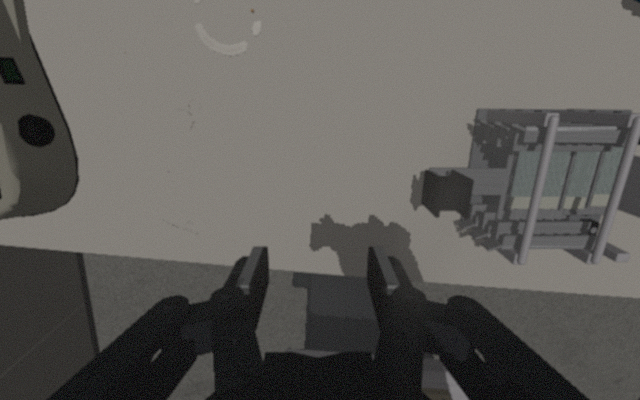

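Request:
move_arm([
  [0, 0.03, 0, 0, 0, 0, 0.2],
  [0, 0.045, 0, 0, 0, 0, 0.2],
  [0, 0.045, 0, 0, 0, 0, 0.2],
  [0, 0.045, 0, 0, 0, 0, 0.2],
  [0, 0.045, 0, 0, 0, 0, 0.2],
  [0, 0.045, 0, 0, 0, 0, 0.2],
  [0, 0.02, 0, 0, 0, 0, 0.2],
  [0, 0, 0, 0, 0, 0, 0.2],
])

```text
clock: 19.5
position: [0.4874, -0.1408, 0.2269]
ee_rot: [0.999, 0.045, -0.0, -0.0]
ft_force: [-0.1, 0.3, -0.0]
grip_width: 0.6
```

```bash
python3 - <<'E'
from h import *
np.set_printoptions(precision=4,suppress=True)
o=manip.get_obs(); print(o['clock'],o['position'],o['ft_force'],o['grip_width'])
w,dw=viewer.camera('wrist'); cv2.imwrite('pics/w11.png',w[:,:,::-1]); np.savez('pics/w11.npz',d=dw,pos=o['position'],rot=o['ee_rot'])
C=cam('wrist',o['position'],o['ee_rot']); P=rk(cloud(C,dw).reshape(-1,3))*1000
u=proj(C,RO+RR@[0,-.082,.056])[0]; print(u)
c=[int(u[0])-70,int(u[1])-70]; print(c)
cv2.imwrite('pics/w11c.png',cv2.resize(w[max(c[1],0):c[1]+140,c[0]:c[0]+140,::-1],None,fx=4.2,fy=4.2,interpolation=cv2.INTER_CUBIC))
sh=P[(abs(P[:,0])<28)&(P[:,2]>50)&(P[:,2]<64)&(P[:,1]<-40)&(P[:,1]>-100)]; print('sheet min y',np.percentile(sh[:,1],[0,1,5]))
for z0 in (70,80,90):
  f=P[(abs(P[:,0])<28)&(P[:,2]>z0)&(P[:,2]<z0+10)&(P[:,1]<-60)&(P[:,1]>-110)]; print('face',len(f),np.median(f[:,1]) if len(f) else 0)
q=P[(P[:,0]>40)&(P[:,0]<48)&(P[:,1]<-45)&(P[:,1]>-75)&(P[:,2]<64)&(P[:,2]>45)]; print('sheet z',np.median(q[:,2]))
E
```

```text
19.5 [ 0.4874 -0.1408  0.2269] [-0.1397  0.2803 -0.0268] 0.5995736572325867
[367.5053 180.1644]
[297, 110]
sheet min y [-81.8378 -81.5692 -80.3808]
face 88 -81.46071638937504
face 107 -81.45400168291013
face 110 -81.43006311105634
sheet z 57.359666115493525
```

View pics/w11.png

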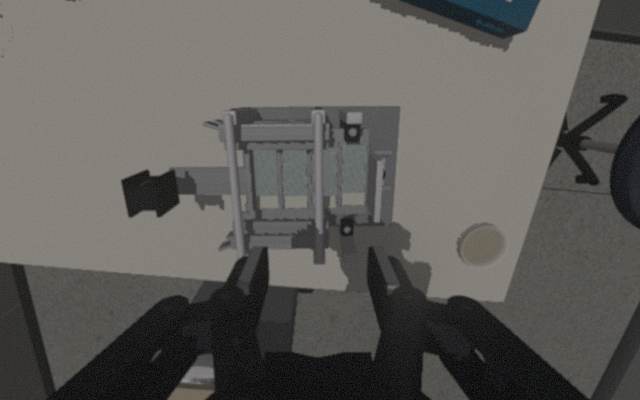

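View pics/w11c.png

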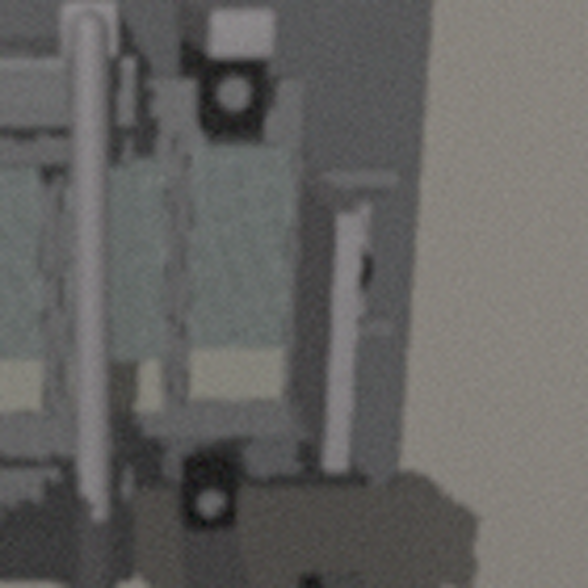

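```bash
python3 - <<'E'
from workcell import manip
o=manip.get_obs(); print(o['clock'],o['ft_force']); print(manip.hand_in())
E
```

```text
19.55 [ 1.27890437  1.25283628 -0.25337342]
the job is handed in; nothing more can be done
None
```

The tray is on the middle rail pair, home against the back stop and released, and I handed the job in at 19.6 s. Handing in reports no verdict, so the result rests on my own checks.

- **Choosing the rails:** The pictures showed the near-side key block at the middle height. The low and high blocks are on the far side.
- **Moving it in:** I gripped the handle over its flanges and lifted and squared the tray. I then slid it in with small steps; side and push forces stayed at about 1–1.6 N until the stop.
- **Feeling for the stop:** I felt the stop as a rise to 6.7 N over one 1 mm step. I eased back 0.5 mm, lowered the tray onto the ledges, opened the fingers and withdrew upward.
- **Last checks:** The wrist depth put the leading edge at about -81.5 to -81.8 mm and the stop face at about -81.5 mm in my rack frame. The gap is therefore about zero, within roughly 1 mm. The sheet's top is at about 56 mm after removing the camera's bias, which means it rests on the ledges. The gripper is clear of everything, and I never went near the jar, small box or dish.
- **Disagreements:** My two views of the rack differed by up to about 4 mm in position and about 1° in angle. I relied on the comparison within each view and on the forces felt. I did not separately measure the tray's final angle or level after release. It looks square in the last pictures.

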